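# Draw the battery out of the bench power unit

## Task

Lever open the small hinged steel lid at the end of the bench power unit by putting the scraper's blade under its edge, and throw the lid right back on to the bay's roof; then lay the scraper back flat on the rubber mat. Then take the battery by its grip rib, draw it level out of the side of its bay until it stands wholly on the ledge, and move it, without dropping it or tipping it over, into the charging tray so that it lies flat on the tray's floor. Leave everything else on the bench where it is.

Things in the scene. Friction and masses are not known exactly. Their poses are not given: they have to be found in the camera images.
- unit: Bench power unit, fixed, grey steel. Origin on the bench under the lid's hinge line; z up, x across the bay, -y the way out of it. Base plate 6 mm thick, 80 mm wide, y=-180 to +125 mm; its part at negative y is the open ledge, level with the bay's floor. Behind the bay (y=+125 to +255) stands the main body, 150 mm wide, 150 high, with a carrying handle up to 184 mm.
- bay_mouth (a point): Middle of the bay's only opening, on its floor (unit y=+8, 6 mm above the bench). The bay runs from here to y=+125: inside 57 mm wide, outside 69; solid roof from 70 to 74 mm above the bench. The ledge before it is open from above once the lid is thrown back.
- lid_hinge (a point): Middle of the lid's hinge line, fixed on the unit at y=0, 75 mm above the bench. The line runs along the unit's x.
- lid (a joint): Angle of the plain steel lid that bars the battery: 0 shut (level), 1.57 upright, 2.95 thrown back on the bay's roof (stop). 120 g, almost no hinge friction: let go below about 1.4 rad it falls shut, past about 1.75 it falls back by itself. A level blade left in the corner of plate and lip then holds the lid by the lip: past upright, raise the blade out of the corner before drawing it back.
- lid_edge (a point): Middle of the underside of the lid's free edge, moves with the lid. The lid is a plate 70 mm wide, 4 mm thick, reaching 66 mm out from the hinge (unit -y); shut, its underside is 70 mm above the bench. A lip 43 to 47 mm out hangs down to 60 mm above the bench, across the full width, so 19 mm of plate overhangs it: the blade goes under there.
- battery: Black battery, 0.35 to 0.65 kg: block 50 mm wide (x), 110 long (y), 60 high, with a grip rib 20 mm thick (x) out of its -y end, y=-55 to -97 mm, 3 to 61 mm above the underside. Origin: centre of the block's underside, z up. Starts in the bay, 3.5 mm play each side, axes within 0.02 rad of the unit's, origin 58 to 62 mm inside the hinge line, so the rib is outside the bay, under the shut lid.
- tray: Charging tray, fixed, grey plastic, open on top, long side along its y. Origin under the middle of the open part. Inside 100 mm (x) by 185 mm (y), floor 4 mm above the bench, walls 20 mm high and 4 mm thick; at its +y end a solid block 30 mm long and 32 mm high. The battery fits lengthwise either way round.
- mat: Black rubber mat, fixed, 190 (x) by 250 (y) by 3 mm thick, origin at the centre of its underside on the bench.
- scraper: Scraper, 140 g, lying on the mat: wooden handle 30 mm wide, 30 mm high, 110 mm long along its y; steel blade 3 mm thick, at mid-height of the handle, reaching 85 mm beyond the handle's +y end, its last 58 mm 44 mm wide. Origin at the centre of the handle's underside; z up. It lies in either of the two places on the mat, side by side with the brush.
- scraper_grip (a point): A good place to grip the scraper: middle of the handle's section, 25 mm from the handle's centre towards the blade, 15 mm above its underside.
- scraper_tip (a point): Middle of the blade's front edge, 115 mm beyond scraper_grip.
- brush: Bystander on the mat: dusting brush with the same wooden handle (30x30x110 mm) and a block of dark bristles 24 mm thick in place of a blade; origin at the centre of the handle's underside.
- jar: Bystander: glass jar with dark cap, 70 mm across, 85 mm high; origin at its underside.
- tin: Bystander: round tin, 90 mm across, 110 mm high; origin at its underside.
- sanding_block: Bystander: cork sanding block 65x110x30 mm; origin at the centre of its underside.
- wrench: Bystander: steel wrench 180 mm long, lying on the bench.
- hammer: Bystander: hammer 280 mm long, lying on the bench.
There are look-alikes about, which are no part of the job. Leave any orange look-alike of the scraper alone. There is more than one size of the battery; the job needs the larger.

How it is judged:
On the way, in this order (a step that is already met when the one before it is completed fails the run):
1. the scraper's blade levers the lid up (past 0.6 rad with the scraper bearing on the lid) (value of joint lid above 0.6 rad and contact force between scraper and lid above 0.1 N).
2. the lid is thrown back on the roof and the scraper lies released, flat on the mat (value of joint lid above 2.3 rad and z of scraper in the frame of mat below 0.008 m and x of scraper in the frame of mat between -0.095 and 0.095 m and y of scraper in the frame of mat between -0.125 and 0.125 m and angle between scraper's own z axis and vertical below 0.2 rad and contact force between the fingers and scraper below 0.1 N), for 0.2 s.
3. the battery has been drawn level out of the bay and stands on the ledge (y of battery in the frame of unit between -0.15 and -0.05 m and x of battery in the frame of unit between -0.04 and 0.04 m and z of battery in the frame of unit below 0.012 m and angle between battery's own z axis and vertical below 0.12 rad), for 0.2 s.
At the end, for the whole second after the job is handed in: The battery lies flat (within 0.08 rad, underside within 4 mm of the floor) and at rest inside the charging tray, either way round; the lid is thrown back past 2.3 rad; the scraper lies flat with its handle's centre over the mat (z of battery in the frame of tray below 0.008 m and angle between battery's own z axis and vertical below 0.08 rad and x of battery in the frame of tray between -0.03 and 0.03 m and y of battery in the frame of tray between -0.045 and 0.045 m and linear speed of battery below 0.02 m/s and value of joint lid above 2.3 rad and z of scraper in the frame of mat below 0.008 m and angle between scraper's own z axis and vertical below 0.2 rad and x of scraper in the frame of mat between -0.095 and 0.095 m and y of scraper in the frame of mat between -0.125 and 0.125 m); the robot touches nothing.
It fails at once if the battery is tipped over (more than 0.5 rad) (angle between battery's own z axis and vertical above 0.5 rad).
It fails at once if the battery is dropped (moves faster than 0.8 m/s out of the fingers) (linear speed of battery above 0.8 m/s and contact force between the fingers and battery below 0.1 N).
It fails at once if a bystander (brush, jar, tin, sanding block, wrench, hammer) is moved by more than 30 mm (distance of any of brush, jar, tin, sanding_block, wrench, hammer from where it was at the start of the episode above 0.03 m).
It also fails if it takes over 72 s, if anything falls off the work surface, if the arm or the gripper's body presses on something with over 40 N, if the wrist force passes 120 N, or if a joint passes its speed limit or range.

## Robot

A 6-joint arm with a two-finger parallel gripper is mounted at the origin on the work surface. World frame = base frame: x ahead of the robot, y to its left, z up, the work surface at z = 0. Lengths are in m, angles in rad, forces in N, time in s.
With the tool pointing down it reaches from about 0.325 to 0.775 m from the base axis. Payload 9.3 kg.
Tool frame: the origin (TCP) lies at the very end of the fingers, on their centre line; the grasp point (between the pads) lies 19 mm behind it; y points along the fingers, x is the direction in which the jaws open and shut, and the axes are right-handed (so a half turn about y gives the same grasp; the last joint's range is limited). The gripper opens to 85 mm and grips with 20 to 120 N. Pads are 22 mm wide; open, the fingers measure 114 mm over their backs; the gripper's body (76 mm by 85 mm) begins 54 mm behind the grasp point. The pads swing forward as they close: fully open they stand 13 mm farther back than shut.
Start: joints at [-1.318, 0.259, 0.021, 1.334, 0, 1.418], TCP at [0.217, -0.505, 0.231] pointing down, gripper open.
Joint ranges: [-3.04, 3.04], [-0.91, 1.82], [-1.04, 1.36], [-1.92, 1.95], [-1.52, 1.45], [-3.14, 3.14]. Speed limits (rad/s): [2.22, 2.22, 2.79, 3.14, 3.14, 3.14].

## Interface

Orientations are given as a unit quaternion [w, x, y, z].
In Python, from workcell import robot, imaging, close_job, finder gives the robot as it stands. The module is installed in compiled form; this text tells all that it offers.
- The arm moves only by the tool move_arm, never from a script. Its argument "series" is a list that holds one entry, the list of rows, each a list of 5 numbers: the shift along the tool's x, y, z in cm, then the turn about the tool's y in rad, then the finger opening in cm, from 0 to 8.54. In form: [[[tx, ty, tz, turn, fingers], ...]]. A call has 1 to 12 rows; each row shifts and turns the commanded pose from where the row before left it, along the tool's axes as they then stand; what a row does not reach is not made up. A row lasts 1/12 s, in which the tool goes at most 41.7 mm and 7.16 degrees, less where a joint would pass 70% of its speed; a pose out of reach is approached as far as the arm can. A call with a gripper value outside its range is refused whole. The fingers move at their own pace and stop on an object; "grip_force" is the grip in N (left out, the last holds). Time passes only in rows, so rows that do not move let the fingers close. It gives the time, the measured TCP pose, the force and the opening at its end, in the units of the state.
- robot.read_state(): the state, without advancing time (a new reading comes with each control period).
- imaging.read_camera(name): name is "scene" or "top" or "wrist"; returns a dict with "pixels" (480x640x3 uint8, red, green, blue), "range_z" (480x640 float32, m along the optical axis (not along the pixel's ray), 0 where there is no reading), "mtx" (3x3 intrinsics, pixels), "R" (3x3) and "t" (3): a world point X has camera coordinates R X + t. Camera axes: x right, y down, z forward; pixel columns grow to the right and rows downward; lengths in m; the calibration is good to about 2 mm. A picture is of the moment at which its call begins.
- close_job(): hands the job in, once; it reports no verdict.
Trained networks look in the newest picture that a camera, given by its name, has taken for a name from the list of things; names that differ only in an ending like _2 or _b are one class to them, and where a whole thing is asked for, a point or a joint stands for the part that bears it (a point fixed in the world has none). Each returns a list of dicts, best first, with "p" (0 to 1); they miss things now and then, are a little off and sometimes report something else, mostly with a low value. They report only what shows in the picture. A call takes as long as a camera call. They do not tell look-alikes from the thing itself.
- finder.outline_of(camera, name): "mask" (480x640 bool, what is visible of it) and "extent" ([left, top, right, bottom] in pixels, round what is visible of it).
The state is a dict: "t": time; "joint_positions": joint angles; "qvel": joint speeds; "joint_efforts": joint torques, N m; "position": TCP position; "eef_rot": TCP orientation; "wrist_force": force on the tool from outside, world axes, zero at the start; "ft_torque": the same for the moment, N m; "opening": finger opening in m.
Only numpy, scipy, OpenCV 4.12 (cv2) and the standard library are available. Lean on these libraries where they do the work, as an engineer would, in place of code of your own. Each camera call takes 0.05 s, during which the arm holds its last target.

## Working session

There is one attempt and no reset: what is moved stays moved. The work goes in short steps, Python scripts to look and compute and a tool call to move; the robot and the scene stay as the last step left them, time stands still between calls to the robot, and variables do not carry over. Pictures are saved under pics/ and viewed, and the job is handed in when it is done.

Besides the shell and the picture viewer there is one more tool, called after "Emit:" as name(argument=value, ...), one argument or row to a line, values as JSON. move_arm: Moves the arm, as the interface text tells. Its arguments: {"type":"object","properties":{"series":{"type":"array"},"grip_force":{"type":"number"}},"required":["series"]}

```bash
mkdir -p pics; ls; cat > h.py <<'E'
import numpy as np, cv2
from workcell import robot, imaging, close_job, finder
def save(n,img): cv2.imwrite(f'pics/{n}.png',cv2.cvtColor(img,cv2.COLOR_RGB2BGR))
def pts(c,mask=None):
    K=c['mtx'];z=c['range_z'];v,u=np.indices(z.shape)
    P=np.stack([(u-K[0,2])/K[0,0]*z,(v-K[1,2])/K[1,1]*z,z],-1)
    W=(P-c['t'])@c['R']
    W[z<=0]=np.nan
    return W
def proj(c,X):
    p=np.asarray(X)@c['R'].T+c['t'];q=p@c['mtx'].T;return q[...,:2]/q[...,2:]
E
python3 - <<'E'
from h import *
s=robot.read_state();print({k:np.round(v,3) for k,v in s.items()})
for n in ['scene','top','wrist']:
    c=imaging.read_camera(n);save(n+'0',c['pixels']);print(n,np.round(c['mtx'],1).tolist(),np.round(-c['R'].T@c['t'],3),np.round(c['R'],2).tolist())
    np.savez(f'{n}0.npz',**c)
E
```

```text
pics
{'t': np.float64(0.0), 'joint_positions': array([-1.318,  0.259,  0.021,  1.334, -0.   ,  1.418]), 'qvel': array([-0.002,  0.001, -0.002,  0.   , -0.002,  0.001]), 'joint_efforts': array([ 0.0000e+00, -5.5564e+01,  3.4453e+01,  1.4000e-02, -0.0000e+00,
       -0.0000e+00]), 'position': array([ 0.217, -0.505,  0.231]), 'eef_rot': array([ 0.591, -0.59 ,  0.389, -0.389]), 'wrist_force': array([-0.81 , -0.374,  0.088]), 'ft_torque': array([ 0.006, -0.029, -0.006]), 'opening': np.float64(0.085)}
scene [[509.0, 0.0, 318.5], [0.0, 509.0, 242.1], [0.0, 0.0, 1.0]] [ 1.401 -0.709  0.826] [[0.59, 0.8, -0.01], [0.45, -0.33, -0.83], [-0.67, 0.49, -0.56]]
top [[438.7, 0.0, 326.0], [0.0, 438.7, 249.7], [0.0, 0.0, 1.0]] [ 0.394 -0.035  1.371] [[-0.02, -1.0, 0.01], [-1.0, 0.02, -0.08], [0.08, -0.01, -1.0]]
wrist [[366.3, 0.0, 324.6], [0.0, 366.3, 246.3], [0.0, 0.0, 1.0]] [ 0.28  -0.478  0.374] [[0.4, -0.92, -0.0], [-0.88, -0.38, 0.27], [-0.25, -0.11, -0.96]]
```

View pics/scene0.png

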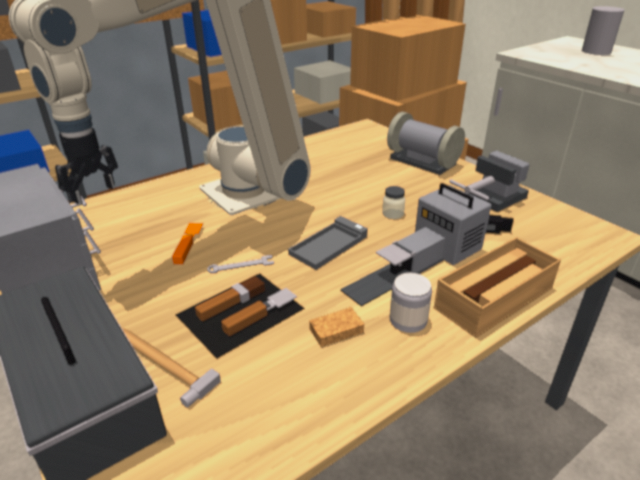

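View pics/top0.png

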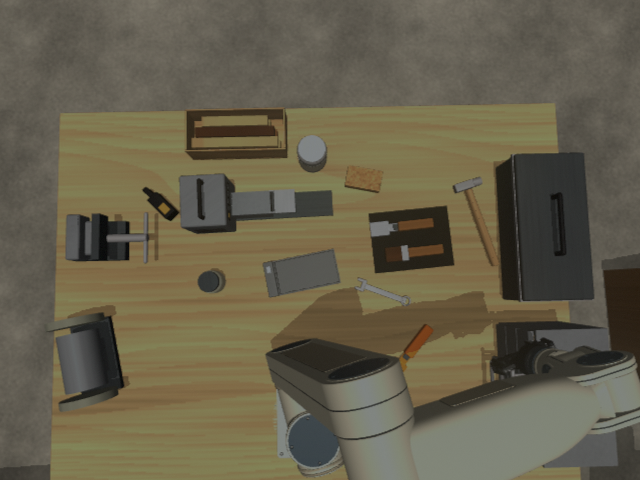

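View pics/wrist0.png

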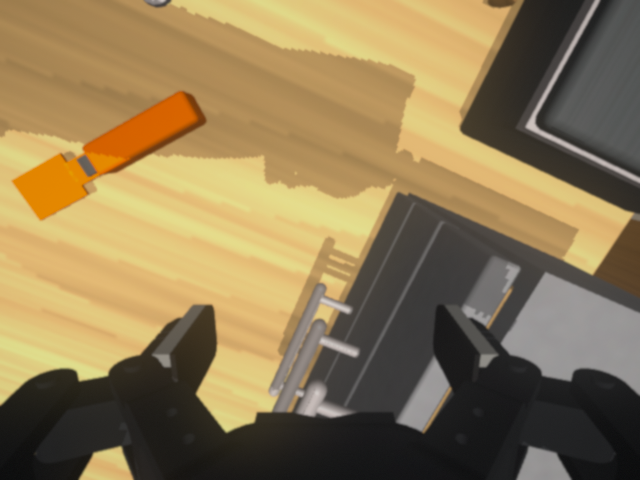

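Top view: image up is world +x and image left is world +y.
- **Scraper candidates:** wooden handle with steel blade on the mat at top (405,226); orange look-alike at top (418,342); brush on the mat at top (415,252).
- **Battery candidates:** the one in the bay under the lid at top (285,201); a small loose one at top (160,203).

By the description I choose the steel-bladed scraper and the battery in the bay. Next I'll check both in crops and measure.

```bash
python3 - <<'E'
from h import *
c=dict(np.load('top0.npz'));W=pts(c);img=c['pixels']
save('crop_mat',cv2.resize(img[195:285,355:465],None,fx=6,fy=6))
save('crop_unit',cv2.resize(img[130:310,140:350],None,fx=3.2,fy=3.2))
cs=dict(np.load('scene0.npz'))
save('crop_sc',cv2.resize(cs['pixels'][170:350,280:530],None,fx=3,fy=3))
for n in ['scraper','brush','unit','lid','battery','tray','mat','tin','jar','sanding_block','wrench','hammer']:
  for cam,cc in (('top',c),('scene',cs)):
    Wc=pts(cc)
    for d in finder.outline_of(cam,n)[:3]:
        if d['p']<.3: continue
        P=Wc[d['mask']];P=P[~np.isnan(P[:,0])]
        r=cv2.minAreaRect(P[:,:2].astype(np.float32)*1000) if len(P)>5 else None
        print(n,cam,round(d['p'],2),np.round(d['extent']).astype(int).tolist(),d['mask'].sum(),'med',np.round(np.median(P,0),3),'z95',np.round(np.percentile(P[:,2],[5,95]),3),'rect',[np.round(q,0).tolist() if np.ndim(q) else round(q,1) for q in r])
E
```

```text
scraper top 0.95 [368, 219, 436, 238] 689 med [ 0.574 -0.271  0.024] z95 [0.014 0.035] rect [[574.0, -279.0], [43.0, 195.0], 4.1]
scraper top 0.82 [403, 327, 429, 365] 471 med [ 0.218 -0.311  0.027] z95 [0.011 0.032] rect [[208.0, -309.0], [39.0, 141.0], 49.5]
scraper scene 0.93 [172, 221, 204, 266] 680 med [ 0.214 -0.309  0.017] z95 [-0.001  0.03 ] rect [[175.0, -290.0], [59.0, 236.0], 49.6]
scraper scene 0.66 [218, 288, 296, 335] 1140 med [ 0.585 -0.304  0.021] z95 [0.007 0.034] rect [[565.0, -284.0], [66.0, 195.0], 3.3]
brush top 0.96 [384, 243, 442, 263] 704 med [ 0.493 -0.296  0.03 ] z95 [0.022 0.034] rect [[493.0, -314.0], [46.0, 178.0], 4.6]
brush scene 0.89 [193, 278, 267, 320] 1196 med [ 0.507 -0.32   0.029] z95 [0.008 0.034] rect [[476.0, -321.0], [86.0, 177.0], 3.2]
unit top 0.57 [179, 172, 334, 237] 5684 med [0.641 0.237 0.077] z95 [0.003 0.153] rect [[643.0, 151.0], [151.0, 434.0], 0.5]
unit scene 0.92 [339, 182, 491, 306] 6901 med [0.676 0.234 0.074] z95 [0.004 0.151] rect [[625.0, 265.0], [243.0, 678.0], 20.7]
lid top 0.64 [274, 193, 296, 212] 556 med [0.652 0.081 0.07
[... 1687 characters left out ...]
729.0, -168.0], [113.0, 75.0], 76.6]
sanding_block scene 0.97 [311, 307, 365, 346] 1367 med [ 0.74  -0.176  0.028] z95 [0.007 0.032] rect [[729.0, -171.0], [112.0, 68.0], 77.3]
wrench top 0.92 [354, 280, 405, 301] 290 med [ 0.377 -0.197  0.005] z95 [0.   0.01] rect [[372.0, -210.0], [157.0, 36.0], 68.8]
wrench scene 0.93 [208, 255, 270, 274] 359 med [ 0.373 -0.227  0.005] z95 [-0.     0.009] rect [[372.0, -224.0], [175.0, 39.0], 69.4]
hammer top 0.93 [451, 178, 500, 267] 973 med [ 0.607 -0.521  0.021] z95 [0.004 0.027] rect [[580.0, -516.0], [286.0, 89.0], 10.8]
hammer scene 0.59 [124, 331, 221, 406] 1683 med [ 0.657 -0.52   0.023] z95 [0.007 0.027] rect [[581.0, -508.0], [288.0, 98.0], 7.2]
```

View pics/crop_mat.png

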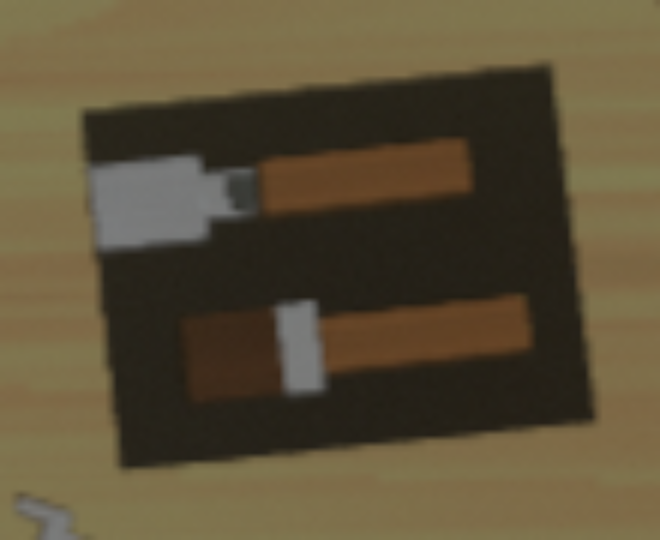

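View pics/crop_sc.png

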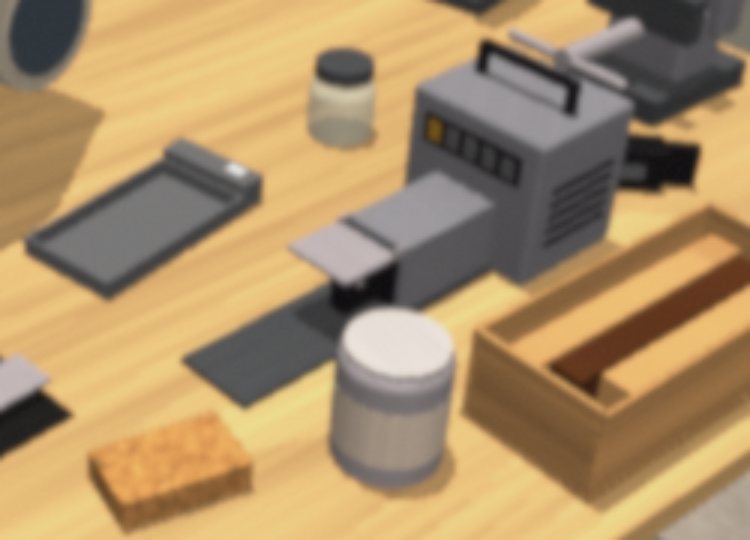

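View pics/crop_unit.png

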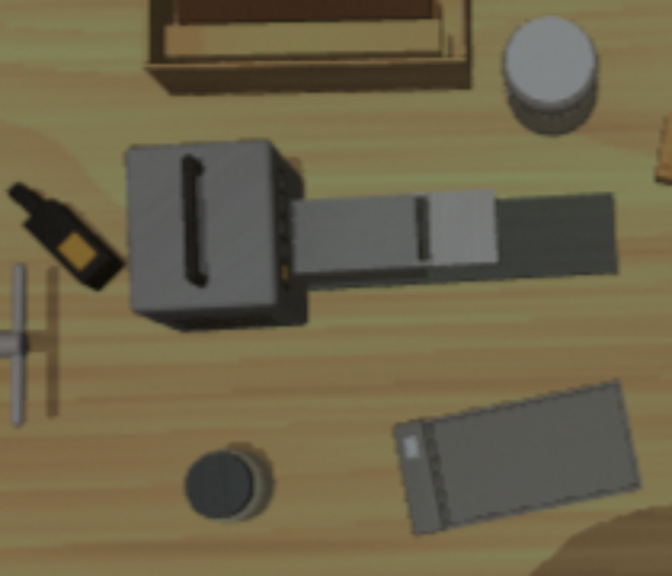

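The mat crop shows the steel-bladed scraper at the upper place (top ≈ (405,226)) with the brush below it, so the choice stands. The unit crop shows the lid shut at top (285,201) and the loose small battery at (160,203). Next are precise fits.

```bash
cat > fit.py <<'E'
from h import *
def rect(P,pc=None):
    r=cv2.minAreaRect(P[:,:2].astype(np.float32)*1000);return [np.round(r[0],1).tolist(),np.round(r[1],1).tolist(),round(r[2],2)]
def model_fit(P,hw,hl,x0):
    # fit rectangle pose (center, angle) by robust edge: maximise inside count / compact, smooth
    from scipy.optimize import minimize
    def cost(p):
        c,s=np.cos(p[2]),np.sin(p[2]);d=P[:,:2]-p[:2];u=d@[c,s];v=d@[-s,c]
        ex=np.maximum(np.abs(u)-hw,0)+np.maximum(np.abs(v)-hl,0)
        return np.minimum(ex,.006).sum()*1000/len(P)
    b=min((minimize(cost,np.array(x0)+np.array([a,e,g]),method='Nelder-Mead',options=dict(xatol=1e-5,fatol=1e-6)) for a in(-.004,.004) for e in(-.004,.004) for g in (-.03,.03)),key=lambda r:r.fun)
    return np.round(b.x,4),round(b.fun,4)
E
python3 - <<'E'
from fit import *
for n in('top','scene'):
    c=dict(np.load(n+'0.npz'));W=pts(c).reshape(-1,3)
    def box(x0,x1,y0,y1,z0,z1):
        m=(W[:,0]>x0)&(W[:,0]<x1)&(W[:,1]>y0)&(W[:,1]<y1)&(W[:,2]>z0)&(W[:,2]<z1);return W[m]
    for nm,b in dict(body=(.5,.8,.2,.42,.145,.156),rooflid=(.58,.74,.03,.235,.064,.085),lid=(.58,.74,.03,.11,.064,.085),roof=(.58,.74,.14,.23,.068,.08),handle=(.53,.62,-.4,-.2,.025,.04),blade=(.53,.65,-.26,-.15,.012,.025),traywall=(.34,.54,-.1,.2,.015,.026),trayblk=(.34,.54,.05,.2,.028,.037)).items():
        P=box(*b)
        if len(P)<10: continue
        print(n,nm,len(P),rect(P),'zmed',round(np.median(P[:,2]),4), 'PCA mean',np.round(P[:,:2].mean(0),4))
E
```

```text
top body 2019 [[643.2, 302.5], [149.9, 130.0], 1.58] zmed 0.1488 PCA mean [0.6417 0.3026]
top rooflid 1435 [[649.3, 141.9], [71.7, 188.0], 1.74] zmed 0.0727 PCA mean [0.6485 0.1414]
top lid 482 [[651.2, 78.6], [71.7, 61.4], 2.15] zmed 0.0726 PCA mean [0.6507 0.0786]
top roof 671 [[647.5, 184.7], [70.3, 90.9], 1.23] zmed 0.0728 PCA mean [0.6472 0.1845]
top handle 338 [[577.7, -316.5], [30.0, 119.3], 5.07] zmed 0.0314 PCA mean [ 0.5777 -0.3199]
top blade 308 [[568.6, -220.4], [44.4, 78.1], 4.08] zmed 0.0179 PCA mean [ 0.5688 -0.2167]
top traywall 263 [[436.6, 33.8], [108.0, 222.3], 10.31] zmed 0.0192 PCA mean [0.4369 0.0355]
top trayblk 278 [[419.4, 128.7], [106.4, 30.3], 10.69] zmed 0.0313 PCA mean [0.4194 0.1283]
scene body 1128 [[646.5, 297.6], [149.9, 134.8], 1.46] zmed 0.1491 PCA mean [0.6548 0.2862]
scene rooflid 1276 [[646.6, 137.7], [194.5, 129.8], 89.95] zmed 0.0733 PCA mean [0.6522 0.14  ]
scene lid 478 [[653.4, 75.4], [75.4, 69.0], 1.02] zmed 0.0735 PCA mean [0.6545 0.0767]
scene roof 521 [[638.3, 184.7], [96.3, 90.1], 0.94] zmed 0.0731 PCA mean [0.6513 0.1843]
scene handle 487 [[579.3, -319.4], [34.0, 123.1], 6.02] zmed 0.0317 PCA mean [ 0.5831 -0.3274]
scene blade 337 [[570.7, -222.8], [47.2, 75.2], 4.02] zmed 0.0188 PCA mean [ 0.5715 -0.2195]
scene traywall 398 [[439.4, 27.4], [113.6, 224.9], 11.12] zmed 0.0186 PCA mean [0.4424 0.0311]
scene trayblk 199 [[423.2, 122.8], [109.0, 33.5], 11.42] zmed 0.0308 PCA mean [0.4243 0.1228]
```

```bash
cat >> h.py <<'E'
from scipy.spatial.transform import Rotation as Ro
def tool(s=None):
    s=s or robot.read_state();q=s['eef_rot'];R=Ro.from_quat([q[1],q[2],q[3],q[0]]).as_matrix();return s,np.array(s['position']),R
def go(X,yaw=None,s=None):
    """yaw: desired world angle of tool x (mod pi). prints shift in tool cm in axes after the turn"""
    s,p,R=tool(s);a=np.arctan2(R[1,0],R[0,0]);out=''
    d=0
    if yaw is not None:
        d=(yaw-a+np.pi/2)%np.pi-np.pi/2   # world z turn
    turn=-d  # tool y is down
    R2=R@Ro.from_rotvec([0,turn,0]).as_matrix()
    sh=R2.T@(np.array(X)-p)*100
    print('t %.2f'%s['t'],'tcp',np.round(p,4),'yaw %.3f'%a,'tooly',np.round(R[:,1],3),'turn %.3f'%turn,'shift cm after turn',np.round(sh,2),'before',np.round(R.T@(np.array(X)-p)*100,2),'q6 %.2f'%s['joint_positions'][5],'F',np.round(s['wrist_force'],1),'open %.4f'%s['opening'])
E
python3 -c "
from h import *
go([.5755,-.2965,.231],.082)"
```

```text
t 1.35 tcp [ 0.2171 -0.5054  0.2313] yaw -1.165 tooly [ 0. -0. -1.] turn -1.247 shift cm after turn [3.743e+01 3.000e-02 1.788e+01] before [-5.040e+00  3.000e-02  4.117e+01] q6 1.42 F [ 0.1  0.4 -0.3] open 0.0853
```

Emit:
move_arm(
  series=[
    [[0, 0, 0, -0.124, 8.5], [0, 0, 0, -0.124, 8.5], [0, 0, 0, -0.124, 8.5], [0, 0, 0, -0.124, 8.5], [0, 0, 0, -0.124, 8.5], [0, 0, 0, -0.124, 8.5], [0, 0, 0, -0.124, 8.5], [0, 0, 0, -0.124, 8.5], [0, 0, 0, -0.124, 8.5], [0, 0, 0, -0.124, 8.5], [0, 0, 0, 0, 8.5]],
  ],
  grip_force=60,
)

```text
t: 2.27
position: [0.2171, -0.5054, 0.2313]
eef_rot: [-0.707, 0.707, 0.029, -0.029]
wrist_force: [0.0, -0.7, 0.4]
opening: 0.0854
```

```bash
python3 -c "
from h import *
go([.5755,-.2965,.231],.082)"
```

```text
t 2.27 tcp [ 0.2171 -0.5054  0.2313] yaw 0.081 tooly [-0. -0. -1.] turn -0.001 shift cm after turn [3.743e+01 3.000e-02 1.788e+01] before [3.741e+01 3.000e-02 1.793e+01] q6 0.17 F [ 0.  -0.7  0.4] open 0.0854
```

Emit:
move_arm(
  series=[
    [[3.4, 0, 1.63, 0, 8.5], [3.4, 0, 1.63, 0, 8.5], [3.4, 0, 1.63, 0, 8.5], [3.4, 0, 1.63, 0, 8.5], [3.4, 0, 1.63, 0, 8.5], [3.4, 0, 1.63, 0, 8.5], [3.4, 0, 1.63, 0, 8.5], [3.4, 0, 1.63, 0, 8.5], [3.4, 0, 1.63, 0, 8.5], [3.4, 0, 1.63, 0, 8.5], [3.4, 0, 1.63, 0, 8.5], [0, 0, 0, 0, 8.5]],
  ],
)

```text
t: 3.27
position: [0.5811, -0.2948, 0.2303]
eef_rot: [0.707, -0.706, -0.027, 0.026]
wrist_force: [0.6, -0.5, -0.7]
opening: 0.0845
```

```bash
python3 - <<'E'
from fit import *
c=imaging.read_camera('wrist');save('wrist1',c['pixels']);np.savez('wrist1.npz',**c)
go([.5755,-.2965,.231],.082)
W=pts(c)
for d in finder.outline_of('wrist','scraper')[:2]:
    P=W[d['mask']];P=P[~np.isnan(P[:,0])]
    print(d['p'],np.round(d['extent']),len(P),rect(P))
    H=P[P[:,2]>.026];B=P[(P[:,2]<.026)&(P[:,2]>.013)]
    for Q in(H,B):
        if len(Q)>5: print(len(Q),rect(Q),np.median(Q[:,2]))
E
```

```text
t 3.32 tcp [ 0.579  -0.2963  0.2303] yaw 0.075 tooly [-0.001  0.001 -1.   ] turn -0.007 shift cm after turn [-0.35 -0.07  0.01] before [-0.35 -0.07  0.01] q6 0.89 F [-0.3 -0.4  0.2] open 0.0851
0.67 [292.  94. 342. 303.] 7362 [[576.0, -288.4], [48.4, 207.9], 6.14]
3296 [[577.4, -317.4], [30.0, 122.4], 5.12] 0.03313352761887159
3886 [[569.3, -229.0], [43.6, 88.0], 4.94] 0.019845933077378794
0.2 [438.   6. 564. 162.] 11251 [[727.7, -167.8], [119.4, 79.6], 71.17]
10150 [[726.1, -169.1], [109.7, 65.3], 78.2] 0.030003249222219096
657 [[699.4, -176.6], [52.7, 124.6], 17.17] 0.01965850550739064
```

```bash
ls pics
```

```text
crop_mat.png
crop_sc.png
crop_unit.png
scene0.png
top0.png
wrist0.png
wrist1.png
```

View pics/wrist1.png

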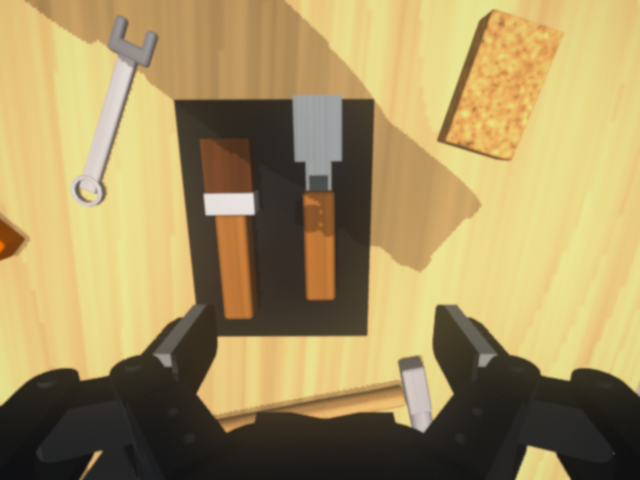

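The wrist view shows the scraper centred between the jaws (handle at about (319,245), blade at (317,128)), with the brush to the left at (235,230). I'll narrow the jaws to 5 cm and descend.

Emit:
move_arm(
  series=[
    [[-0.35, 2.5, -0.1, -0.012, 5], [0, 3.5, 0, 0, 5], [0, 3.5, 0, 0, 5], [0, 3.5, 0, 0, 5], [0, 3, 0, 0, 5], [0, 2, 0, 0, 5], [0, 0, 0, 0, 5], [0, 0, 0, 0, 5]],
  ],
  grip_force=100,
)

```text
t: 4.03
position: [0.572, -0.3004, 0.0511]
eef_rot: [0.707, -0.706, -0.029, 0.03]
wrist_force: [0.2, -0.2, 0.7]
opening: 0.05
```

```bash
python3 - <<'E'
from fit import *
c=imaging.read_camera('wrist');save('wrist2',c['pixels'])
go([.5757,-.2975,.0075],.087)
E
```

```text
t 4.08 tcp [ 0.5729 -0.3008  0.0525] yaw 0.085 tooly [ 0.001 -0.001 -1.   ] turn -0.002 shift cm after turn [0.3  4.5  0.31] before [0.3  4.5  0.31] q6 0.87 F [-0.1 -1.  -0. ] open 0.0501
```

View pics/wrist2.png

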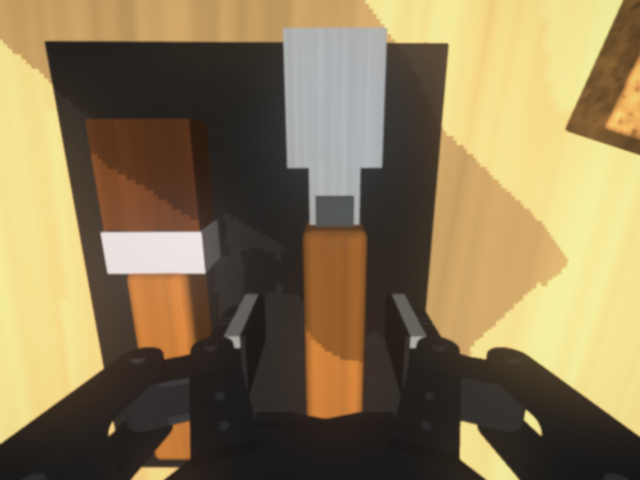

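The handle stands at column 335 between the fingers (240 and 408), a few mm to the right, as computed. I'll finish the descent and close.

Emit:
move_arm(
  series=[
    [[0.3, 1.5, 0.3, 0, 5], [0, 1.5, 0, 0, 5], [0, 1.4, 0, 0, 5], [0, 0, 0, 0, 5], [0, 0, 0, 0, 2.5], [0, 0, 0, 0, 2.5], [0, 0, 0, 0, 2.5], [0, 0, 0, 0, 2.5], [0, 0, 0, 0, 2.5]],
  ],
  grip_force=100,
)

```text
t: 4.83
position: [0.5769, -0.2973, 0.0097]
eef_rot: [-0.706, 0.707, 0.032, -0.03]
wrist_force: [-0.7, 0.2, 6.7]
opening: 0.0282
```

```bash
python3 - <<'E'
from fit import *
go([.5757,-.2975,.0075],.087)
E
```

```text
t 4.83 tcp [ 0.5769 -0.2973  0.0097] yaw 0.087 tooly [ 0.003 -0.002 -1.   ] turn -0.000 shift cm after turn [-0.12  0.22 -0.01] before [-0.12  0.22 -0.01] q6 0.88 F [-0.7  0.2  6.7] open 0.0282
```

Emit:
move_arm(
  series=[
    [[0, -1, 0, 0, 2.5], [0, -2.5, 0, 0, 2.5], [0, -3, 0, 0.056, 2.5], [0, -2, 0, 0, 2.5], [1.4, 0, 3.5, 0, 2.5], [1.4, 0, 3.5, 0, 2.5], [1.4, 0, 3.5, 0, 2.5], [1.4, 0, 3.5, 0, 2.5], [1.4, 0, 3.5, 0, 2.5], [1.4, 0, 3.2, 0, 2.5], [0, 0, 0, 0, 2.5], [0, 0, 0, 0, 2.5]],
  ],
)

```text
t: 5.83
position: [0.6541, -0.0849, 0.0934]
eef_rot: [-0.707, 0.707, 0.012, -0.012]
wrist_force: [-0.6, 0.3, -1.7]
opening: 0.0279
```

```bash
python3 - <<'E'
from fit import *
go([.6547,-.085,.056],.031)
for n in('wrist','scene'):
    c=imaging.read_camera(n);save(n+'3',c['pixels']);np.savez(n+'3.npz',**c)
    W=pts(c)
    for k in('scraper','lid'):
      for d in finder.outline_of(n,k)[:1]:
        P=W[d['mask']];P=P[~np.isnan(P[:,0])]
        print(n,k,d['p'],np.round(d['extent']),len(P),rect(P),np.round(np.percentile(P[:,2],[5,25,50,75,95]),4))
c=np.load('scene3.npz')['pixels']
save('sc3',cv2.resize(c[170:350,280:530],None,fx=3,fy=3))
E
```

```text
t 5.83 tcp [ 0.6541 -0.0849  0.0934] yaw 0.034 tooly [ 0.001 -0.    -1.   ] turn 0.003 shift cm after turn [ 0.05  3.74 -0.01] before [ 0.05  3.74 -0.01] q6 1.28 F [-0.6  0.3 -1.7] open 0.0279
wrist scraper 0.83 [253.   0. 393. 418.] 40794 [[660.8, -43.6], [78.4, 148.9], 9.09] [0.1026 0.1033 0.104  0.1159 0.1174]
scene scraper 0.82 [311. 250. 382. 289.] 749 [[658.3, -73.3], [45.5, 198.4], 4.68] [0.0916 0.1012 0.1043 0.1144 0.1168]
scene lid 0.86 [382. 245. 409. 264.] 489 [[610.8, 112.8], [75.3, 206.3], 52.08] [0.0395 0.0721 0.0734 0.0746 0.0782]
```

View pics/sc3.png

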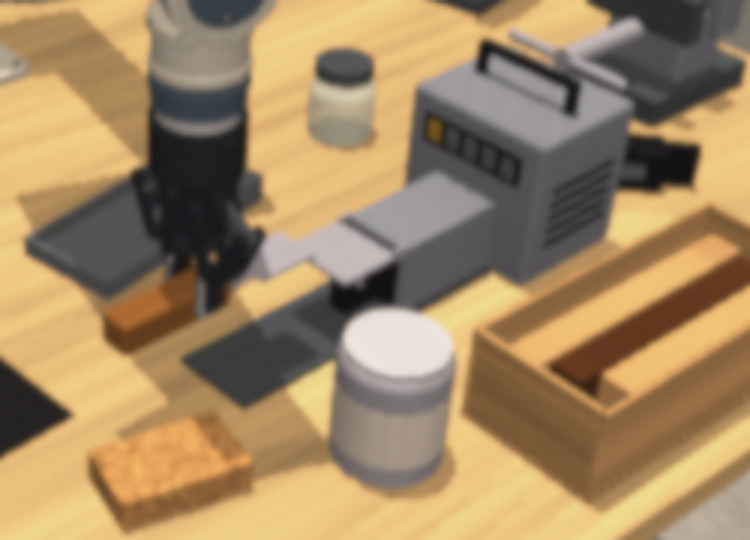

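View pics/wrist3.png

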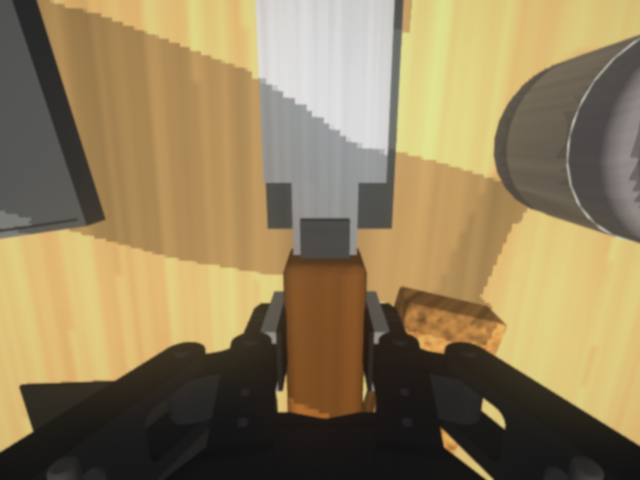

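Scene crop: the blade is aligned with the lid's centre and just short of its free edge. The tip is level at z≈0.102. Next I'll lower it to z≈0.064 and slide it under the overhang.

Emit:
move_arm(
  series=[
    [[0, 1.5, 0, 0, 2.5], [0, 1.5, 0, 0, 2.5], [0, 0.8, 0, 0, 2.5], [0, 0, 0, 0, 2.5]],
  ],
)

```text
t: 6.47
position: [0.6522, -0.0875, 0.0524]
eef_rot: [0.707, -0.707, -0.009, 0.012]
wrist_force: [-0.6, -0.9, -1.8]
opening: 0.028
```

```bash
python3 - <<'E'
from fit import *
go([.6547,-.055,.0555],.031)
c=imaging.read_camera('scene');W=pts(c);np.savez('scene4.npz',**c)
save('sc4',cv2.resize(c['pixels'][220:310,300:430],None,fx=6,fy=6))
for k in('scraper','lid'):
    d=finder.outline_of('scene',k)[0];P=W[d['mask']];P=P[~np.isnan(P[:,0])];print(k,d['p'],rect(P))
    if k=='scraper':
        B=P[(P[:,1]>-.02)];print('blade z vs y',np.round(np.polyfit(B[:,1],B[:,2],1),4),np.round(np.median(B,0),4),np.sort(P[:,1])[-8:])
    else: print(np.sort(P[:,1])[:10], np.median(P[:,2]))
E
```

```text
t 6.47 tcp [ 0.6522 -0.0875  0.0524] yaw 0.030 tooly [-0.003  0.001 -1.   ] turn -0.001 shift cm after turn [ 0.35 -0.31  3.25] before [ 0.34 -0.31  3.25] q6 1.28 F [-0.6 -0.9 -1.8] open 0.0280
scraper 0.87 [[183.9, -296.1], [56.5, 213.5], 49.8]Traceback (most recent call last):
  File "<stdin>", line 8, in <module>
    raise TypeError("expected non-empty vector for x")
TypeError: expected non-empty vector for x
```

View pics/sc4.png

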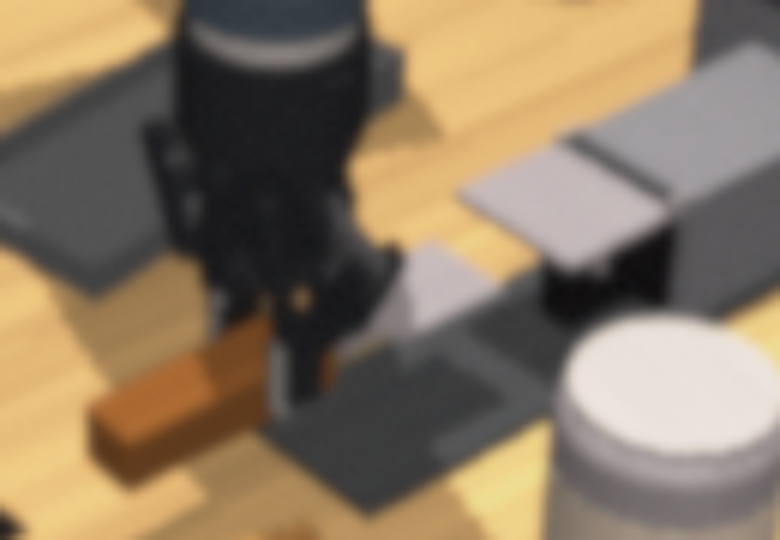

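Emit:
move_arm(
  series=[
    [[0, 0, 0, 0, 2.5], [0, 0, 0, 0, 2.5], [0, 0, 0, 0, 2.5]],
  ],
)

```text
t: 6.82
position: [0.6538, -0.0871, 0.0551]
eef_rot: [-0.707, 0.707, 0.011, -0.011]
wrist_force: [-0.6, 0.4, -2.0]
opening: 0.0283
```

```bash
python3 - <<'E'
from fit import *
go([.6547,-.055,.0555],.031)
c=imaging.read_camera('scene');W=pts(c);np.savez('scene5.npz',**c)
f=W.reshape(-1,3);ok=~np.isnan(f[:,0]);f=f[ok]
B=f[(f[:,0]>.60)&(f[:,0]<.70)&(f[:,1]>-.03)&(f[:,1]<.035)&(f[:,2]>.05)&(f[:,2]<.08)]
print(len(B),rect(B),np.polyfit(B[:,1],B[:,2],1),np.median(B,0),np.sort(B[:,1])[-6:])
L=f[(f[:,0]>.60)&(f[:,0]<.70)&(f[:,1]>.035)&(f[:,1]<.105)&(f[:,2]>.068)&(f[:,2]<.08)]
print(len(L),rect(L),np.sort(L[:,1])[:10],np.median(L[:,2]))
E
```

```text
t 6.82 tcp [ 0.6538 -0.0871  0.0551] yaw 0.031 tooly [ 0.001 -0.    -1.   ] turn -0.000 shift cm after turn [ 0.19 -0.04  3.21] before [ 0.19 -0.04  3.21] q6 1.28 F [-0.6  0.4 -2. ] open 0.0283
199 [[652.9, -1.7], [43.5, 55.7], 1.08] [-0.0106271   0.06415712] [0.65886646 0.00236731 0.06418063] [0.02467513 0.02496571 0.02508627 0.02509533 0.02576327 0.02603618]
415 [[652.3, 72.9], [63.7, 75.8], 89.51] [0.04092723 0.04139155 0.04228984 0.04263303 0.04283808 0.04293505
 0.04305285 0.04335582 0.04338366 0.04345029] 0.07325461700559359
```

Emit:
move_arm(
  series=[
    [[0, 0, 0.8, 0, 2.5], [0, 0, 0.8, 0, 2.5], [0, 0, 0.8, 0, 2.5], [0, 0, 0.5, 0, 2.5], [0, 0, 0, 0, 2.5], [0, 0, 0, 0, 2.5], [0, -0.3, 0, 0, 2.5], [0, -0.4, 0, 0, 2.5], [0, -0.5, 0, 0, 2.5], [0, -0.5, 0.1, 0, 2.5], [0, 0, 0, 0, 2.5]],
  ],
)

```text
t: 7.78
position: [0.6531, -0.0573, 0.0727]
eef_rot: [-0.707, 0.707, 0.011, -0.01]
wrist_force: [-0.9, -0.3, -1.3]
opening: 0.0284
```

```bash
python3 - <<'E'
from fit import *
go([.6547,-.055,.0555],.031)
c=imaging.read_camera('scene')
save('sc6',cv2.resize(c['pixels'][220:310,300:430],None,fx=6,fy=6))
E
```

```text
t 7.78 tcp [ 0.6531 -0.0573  0.0727] yaw 0.031 tooly [ 0.002 -0.    -1.   ] turn -0.000 shift cm after turn [0.16 1.72 0.23] before [0.16 1.72 0.23] q6 1.32 F [-0.9 -0.3 -1.3] open 0.0284
```

View pics/sc6.png

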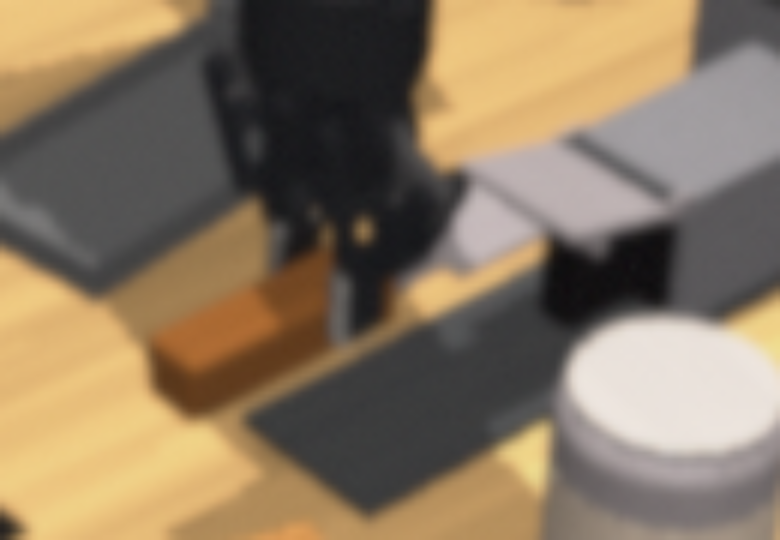

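The lid rests on the blade, raised about 14°. I'll continue along the arc.

Emit:
move_arm(
  series=[
    [[0, -0.73, 0.2, 0, 2.5], [0, -0.72, 0.26, 0, 2.5], [0, -0.63, 0.32, 0, 2.5], [0, -0.62, 0.35, 0, 2.5], [0, -0.54, 0.47, 0, 2.5], [0, -0.5, 0.52, 0, 2.5], [0, 0, 0, 0, 2.5]],
  ],
)

```text
t: 8.42
position: [0.6524, -0.0347, 0.1102]
eef_rot: [0.707, -0.707, -0.012, 0.011]
wrist_force: [-0.0, -0.5, -1.4]
opening: 0.0281
```

```bash
python3 - <<'E'
from fit import *
go([.6547,-.055,.0555],.031)
c=imaging.read_camera('scene')
save('sc7',cv2.resize(c['pixels'][210:310,300:430],None,fx=6,fy=6))
E
```

```text
t 8.42 tcp [ 0.6524 -0.0347  0.1102] yaw 0.032 tooly [ 0.002  0.    -1.   ] turn 0.001 shift cm after turn [ 0.16  5.47 -2.04] before [ 0.16  5.47 -2.04] q6 1.36 F [-0.  -0.5 -1.4] open 0.0281
```

View pics/sc7.png

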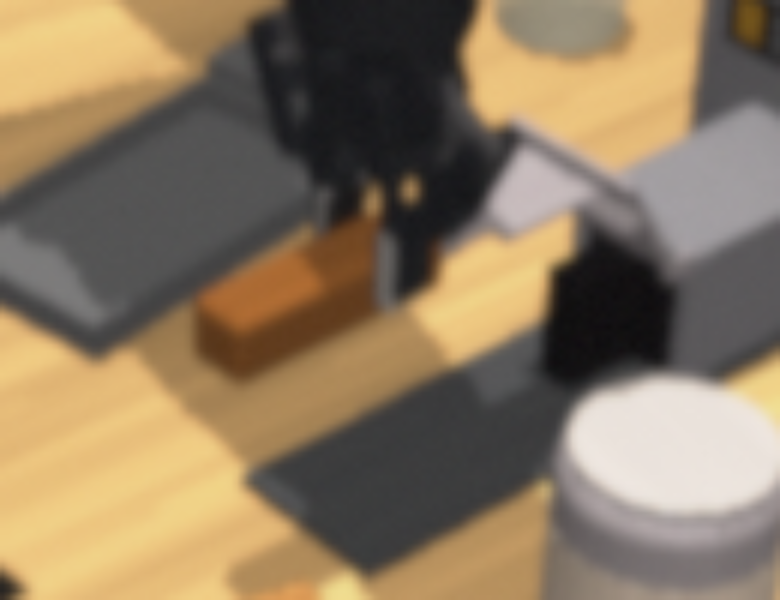

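The lid is at about 60°, with the blade under it. Next I'll go past upright, then push level above the lip.

Emit:
move_arm(
  series=[
    [[0, -0.4, 0.6, 0, 2.5], [0, -0.37, 0.65, 0, 2.5], [0, -0.35, 0.7, 0, 2.5], [0, -0.35, 0.73, 0, 2.5], [0, -0.2, 0.7, 0, 2.5], [0, 0, 0.8, 0, 2.5], [0, 0, 0.8, 0, 2.5], [0, 0, 0.6, 0, 2.5], [0, 0, 0, 0, 2.5], [0, 0, 0, 0, 2.5]],
  ],
)

```text
t: 9.3
position: [0.6501, 0.0204, 0.1252]
eef_rot: [-0.707, 0.707, 0.011, -0.011]
wrist_force: [0.1, 0.2, -1.7]
opening: 0.0281
```

```bash
python3 - <<'E'
from fit import *
go([.6547,-.055,.0555],.031)
c=imaging.read_camera('scene')
save('sc8',cv2.resize(c['pixels'][180:310,300:470],None,fx=4.5,fy=4.5))
E
```

```text
t 9.30 tcp [0.6501 0.0204 0.1252] yaw 0.032 tooly [-0. -0. -1.] turn 0.001 shift cm after turn [ 0.23  6.97 -7.55] before [ 0.22  6.97 -7.55] q6 1.44 F [ 0.1  0.2 -1.7] open 0.0281
```

View pics/sc8.png

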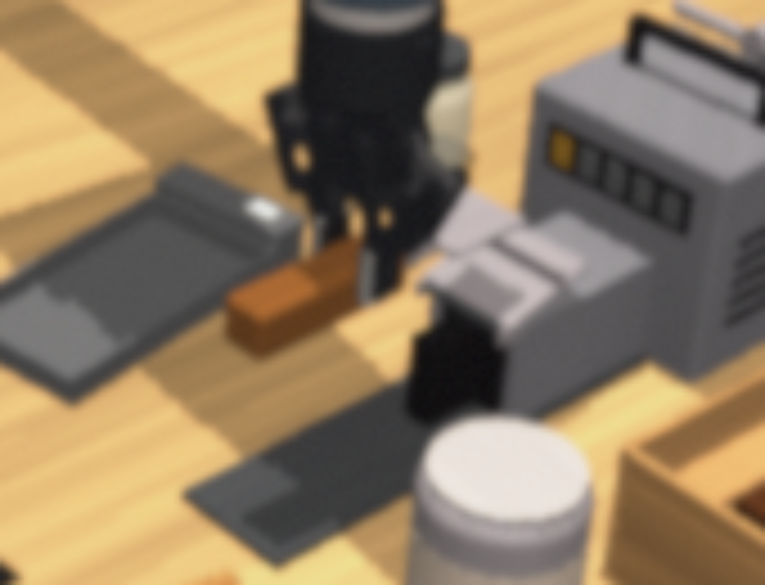

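The lid is thrown back on the roof, with its lip up at about (515,250) in the crop. Now I'll carry the scraper back to its place on the mat.

Emit:
move_arm(
  series=[
    [[0, -0.3, -2, 0, 2.5], [0, 0, -3.5, 0, 2.5], [0, 0, -3.5, 0, 2.5], [-1, 0, -3.5, 0, 2.5], [-1.3, 0, -3.5, 0, 2.5], [-1.5, 0, -3.5, 0, 2.5], [-1.5, 0, -3.5, 0, 2.5], [-1.5, 0, -3.5, 0, 2.5], [-1.52, 0, -3.5, 0, 2.5], [0, 0, -1.54, -0.055, 2.5], [0, 0, 0, 0, 2.5], [0, 0, 0, 0, 2.5]],
  ],
)

```text
t: 10.35
position: [0.5762, -0.2992, 0.1281]
eef_rot: [0.707, -0.706, -0.029, 0.029]
wrist_force: [0.5, 0.4, -1.2]
opening: 0.0283
```

```bash
python3 - <<'E'
from fit import *
go([.5769,-.2973,.0105],.087)
E
```

```text
t 10.35 tcp [ 0.5762 -0.2992  0.1281] yaw 0.083 tooly [-0.  0. -1.] turn -0.004 shift cm after turn [ 0.09 11.76  0.18] before [ 0.09 11.76  0.18] q6 0.88 F [ 0.5  0.4 -1.2] open 0.0283
```

Emit:
move_arm(
  series=[
    [[0.1, 2.5, 0.1, 0, 2.5], [0, 3, 0, 0, 2.5], [0, 3, 0, 0, 2.5], [0, 1.5, 0, 0, 2.5], [0, 0.8, 0, 0, 2.5], [0, 0.5, 0, 0, 2.5], [0, 0.2, 0, 0, 2.5], [0, 0, 0, 0, 2.5], [0, 0, 0, 0, 2.5], [0, 0, 0, 0, 2.5]],
  ],
)

```text
t: 11.18
position: [0.5783, -0.2971, 0.0146]
eef_rot: [-0.706, 0.707, 0.031, -0.03]
wrist_force: [0.2, 0.1, -1.1]
opening: 0.0283
```

```bash
python3 - <<'E'
from fit import *
go([.5769,-.2973,.0105],.087)
E
```

```text
t 11.18 tcp [ 0.5783 -0.2971  0.0146] yaw 0.086 tooly [ 0.002 -0.001 -1.   ] turn -0.001 shift cm after turn [-0.14  0.41 -0.01] before [-0.14  0.41 -0.01] q6 0.88 F [ 0.2  0.1 -1.1] open 0.0283
```

Emit:
move_arm(
  series=[
    [[0, 0.2, 0, 0, 2.5], [0, 0.2, 0, 0, 2.5], [0, 0.05, 0, 0, 2.5], [0, 0, 0, 0, 2.5], [0, 0, 0, 0, 4], [0, 0, 0, 0, 5], [0, 0, 0, 0, 5], [0, 0, 0, 0, 5], [0, -2, 0, 0, 5], [0, -3, 0, 0, 5], [0, -4, 0, 0, 5], [0, -4, 0, 0, 5]],
  ],
)

```text
t: 12.18
position: [0.5771, -0.2964, 0.1396]
eef_rot: [0.707, -0.706, -0.03, 0.031]
wrist_force: [0.5, -0.5, 0.9]
opening: 0.0501
```

```bash
python3 - <<'E'
from fit import *
go([.5769,-.2973,.0105],.087)
c=imaging.read_camera('wrist');save('w9',c['pixels']);W=pts(c)
d=finder.outline_of('wrist','scraper')[0];P=W[d['mask']];P=P[~np.isnan(P[:,0])];print(d['p'],rect(P),np.percentile(P[:,2],[5,50,95]))
c=imaging.read_camera('scene');np.savez('scene9.npz',**c)
save('sc9',c['pixels']);W=pts(c).reshape(-1,3)
r=finder.outline_of('scene','battery')
for d in r: print(d['p'],d['extent'])
c=imaging.read_camera('top');np.savez('top9.npz',**c)
W=pts(c).reshape(-1,3)
m=(abs(W[:,0]-.65)<.03)&(W[:,1]>.05)&(W[:,1]<.12)&(W[:,2]>.055)&(W[:,2]<.072)
P=W[m];print('rib',len(P),rect(P) if len(P) else '')
save('top9',cv2.resize(c['pixels'][130:310,140:350],None,fx=3.2,fy=3.2))
E
```

```text
t 12.18 tcp [ 0.5771 -0.2964  0.1396] yaw 0.086 tooly [-0.002  0.001 -1.   ] turn -0.001 shift cm after turn [-0.   12.91 -0.11] before [-0.   12.91 -0.11] q6 0.88 F [ 0.5 -0.5  0.9] open 0.0501
0.66 [[576.3, -287.9], [47.6, 214.7], 4.54] [0.01866987 0.02096027 0.03398427]
0.96 [486.0, 214.0, 516.6, 232.4]
0.72 [391.3, 248.5, 411.1, 274.1]
rib 77 [[650.9, 94.3], [20.3, 32.2], 6.16]
```

View pics/w9.png

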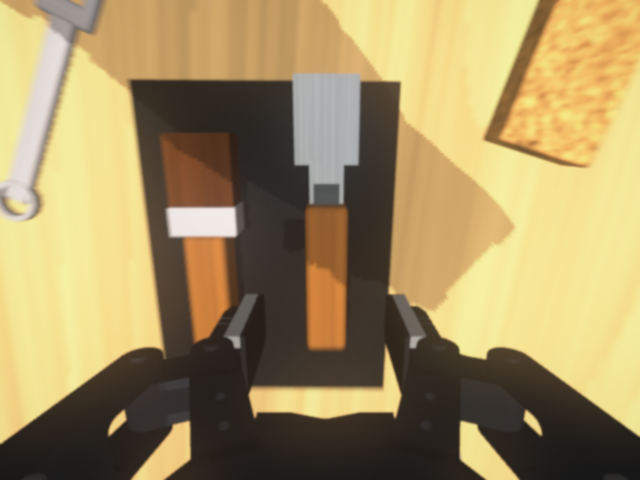

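View pics/top9.png

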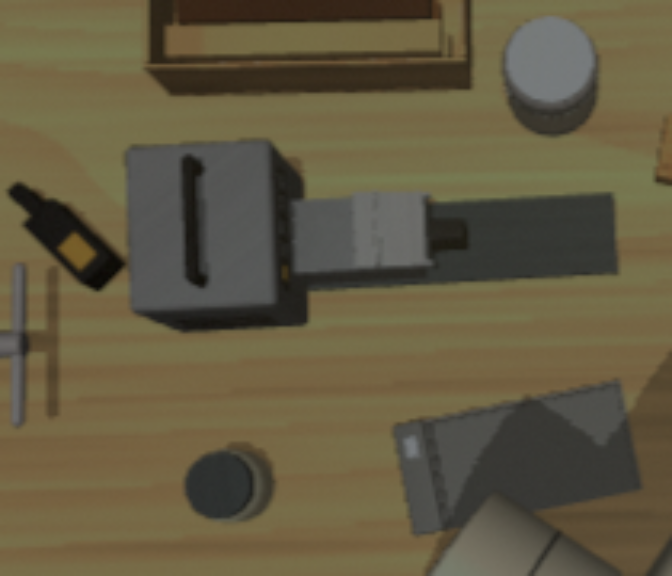

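The scraper lies flat on the mat (wrist (325,210)) and is released. The battery rib is visible at top crop (450,235), world about (0.651, 0.094). I'll move over the rib next.

Emit:
move_arm(
  series=[
    [[0.78, 0, 3.0, 0.055, 5], [0.78, 0, 3.5, 0, 5], [0.78, 0, 3.5, 0, 5], [0.78, 0, 3.5, 0, 5], [0.78, 0, 3.5, 0, 5], [0.78, 0, 3.5, 0, 5], [0.78, 0, 3.5, 0, 5], [0.78, 0, 3.5, 0, 5], [0.78, 0, 3.5, 0, 5], [0.78, 0, 3.5, 0, 5], [0, 0, 2.5, 0, 5], [0, 0, 0, 0, 5]],
  ],
)

```text
t: 13.43
position: [0.6414, 0.0805, 0.1365]
eef_rot: [0.707, -0.707, -0.011, 0.014]
wrist_force: [-0.1, -0.6, -0.8]
opening: 0.0502
```

Emit:
move_arm(
  series=[
    [[0, 0, 0, 0, 5], [0, 0, 0, 0, 5]],
  ],
)

```text
t: 13.6
position: [0.6419, 0.0754, 0.1375]
eef_rot: [-0.707, 0.707, 0.01, -0.012]
wrist_force: [0.3, -0.2, -0.5]
opening: 0.0502
```

```bash
python3 - <<'E'
from fit import *
go([.651,.088,.028],.031)
c=imaging.read_camera('wrist');save('w10',c['pixels']);W=pts(c).reshape(-1,3)
m=(abs(W[:,0]-.65)<.025)&(W[:,1]>.05)&(W[:,1]<.14)&(W[:,2]>.055)&(W[:,2]<.072)
P=W[m];print('rib',len(P),rect(P) if len(P) else '',np.median(P[:,2]) if len(P) else '')
E
```

```text
t 13.60 tcp [0.6419 0.0754 0.1375] yaw 0.031 tooly [-0.002 -0.    -1.   ] turn 0.000 shift cm after turn [ 0.97 10.94  1.23] before [ 0.97 10.94  1.23] q6 1.53 F [ 0.3 -0.2 -0.5] open 0.0502
rib 1546 [[651.3, 90.5], [19.7, 30.0], 3.33] 0.06718529231478645
```

View pics/w10.png

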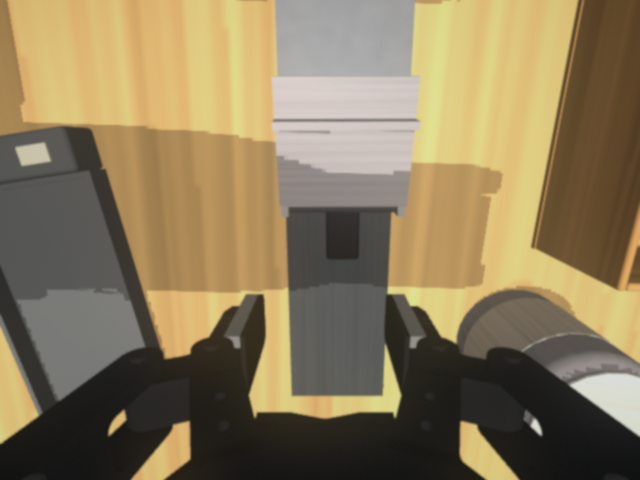

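The rib is dead ahead at wrist (342,235), measured centre x 0.651 with its end at y 0.0755. I'll align and descend.

Emit:
move_arm(
  series=[
    [[0.5, 0, 0.6, 0, 5], [0.45, 0, 0.5, 0, 5], [0, 2.5, 0, 0, 5], [0, 3, 0, 0, 5], [0, 3, 0, 0, 5], [0, 1.7, 0, 0, 5], [0, 0.7, 0, 0, 5], [0, 0, 0, 0, 5], [0, 0, 0, 0, 5], [0, 0, 0, 0, 5]],
  ],
)

```text
t: 14.48
position: [0.6528, 0.0869, 0.0315]
eef_rot: [0.707, -0.707, -0.012, 0.01]
wrist_force: [-0.3, -0.4, 0.5]
opening: 0.0499
```

```bash
python3 - <<'E'
from fit import *
go([.651,.0875,.028],.035)
c=imaging.read_camera('wrist');save('w11',c['pixels'])
E
```

```text
t 14.48 tcp [0.6528 0.0869 0.0315] yaw 0.031 tooly [ 0.002  0.    -1.   ] turn -0.004 shift cm after turn [-0.18  0.35  0.06] before [-0.18  0.35  0.06] q6 1.55 F [-0.3 -0.4  0.5] open 0.0499
```

View pics/w11.png

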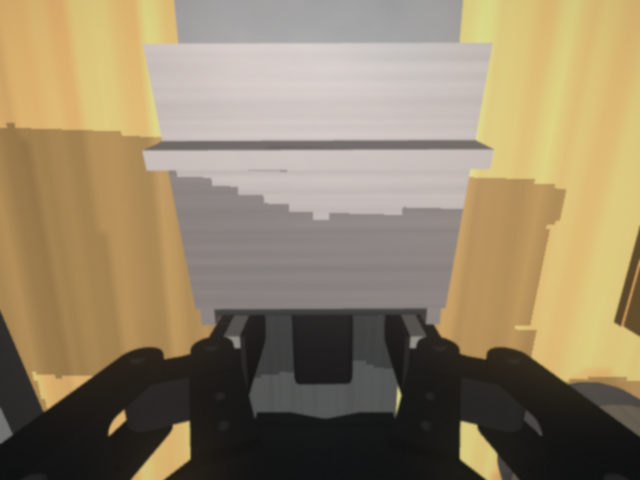

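The rib (322,350) is between the fingers. I'll close on it, then draw.

Emit:
move_arm(
  series=[
    [[-0.1, 0.2, 0, 0, 5], [0, 0, 0, 0, 1.5], [0, 0, 0, 0, 1.5], [0, 0, 0, 0, 1.5], [0, 0, 0, 0, 1.5], [0, 0, 0, 0, 1.5], [0, 0, 0, 0, 1.5], [0, 0, -0.4, 0, 1.5], [0, 0, -0.6, 0, 1.5], [0, 0, -0.8, 0, 1.5], [0, 0, 0, 0, 1.5]],
  ],
  grip_force=80,
)

```text
t: 15.45
position: [0.6516, 0.0688, 0.0284]
eef_rot: [0.708, -0.707, -0.011, 0.011]
wrist_force: [-2.2, 1.7, 6.2]
opening: 0.0189
```

```bash
python3 - <<'E'
from fit import *
go([.651,.0875,.028],.035)
c=imaging.read_camera('wrist');save('w12',c['pixels'])
E
```

```text
t 15.45 tcp [0.6516 0.0688 0.0284] yaw 0.031 tooly [ 0.001  0.001 -1.   ] turn -0.004 shift cm after turn [0.01 0.04 1.87] before [-0.    0.04  1.87] q6 1.52 F [-2.2  1.7  6.2] open 0.0189
```

View pics/w12.png

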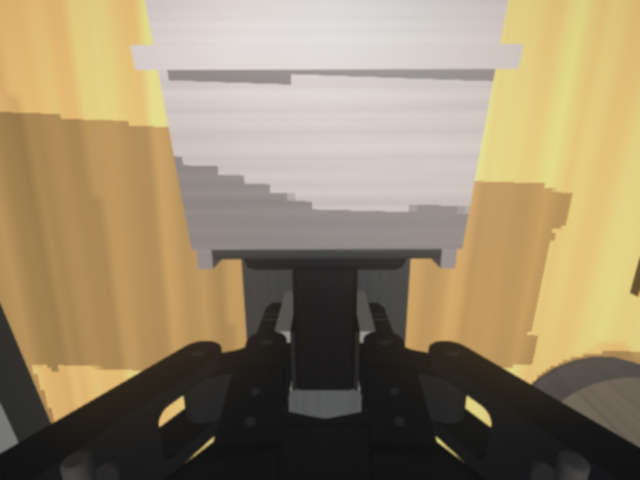

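The battery moves with the gripper: the rib is held and the block's front edge is emerging at (325,260). I'll draw it out level.

Emit:
move_arm(
  series=[
    [[0, 0, -0.7, 0, 1.5], [0, 0, -1.2, 0, 1.5], [0, 0, -1.2, 0, 1.5], [0, 0, -1.2, 0, 1.5], [0, 0, -1.3, 0, 1.5], [0, 0, -1.3, 0, 1.5], [0, 0, -1.3, 0, 1.5], [0, 0, -1.3, 0, 1.5], [0, 0, -1.3, 0, 1.5], [0, 0, -1.2, 0, 1.5], [0, 0, -0.8, 0, 1.5], [0, 0, 0, 0, 1.5]],
  ],
)

```text
t: 16.5
position: [0.6555, -0.06, 0.0285]
eef_rot: [0.707, -0.707, -0.011, 0.01]
wrist_force: [-0.8, -0.8, 6.3]
opening: 0.0188
```

```bash
python3 - <<'E'
from fit import *
go([.651,.0875,.028],.035)
c=imaging.read_camera('wrist');save('w13',c['pixels']);W=pts(c).reshape(-1,3)
c=imaging.read_camera('scene');save('sc13',cv2.resize(c['pixels'][180:310,300:470],None,fx=4.5,fy=4.5))
E
```

```text
t 16.50 tcp [ 0.6555 -0.06    0.0285] yaw 0.030 tooly [ 0.001  0.001 -1.   ] turn -0.005 shift cm after turn [ 0.06  0.05 14.76] before [-1.000e-02  5.000e-02  1.476e+01] q6 1.32 F [-0.8 -0.8  6.3] open 0.0188
```

View pics/w13.png

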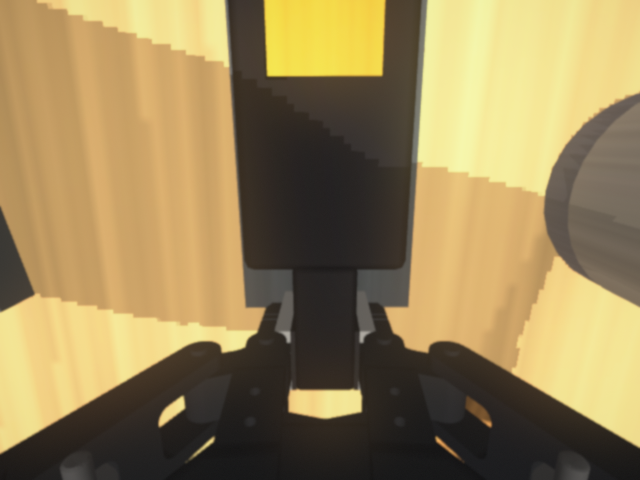

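View pics/sc13.png

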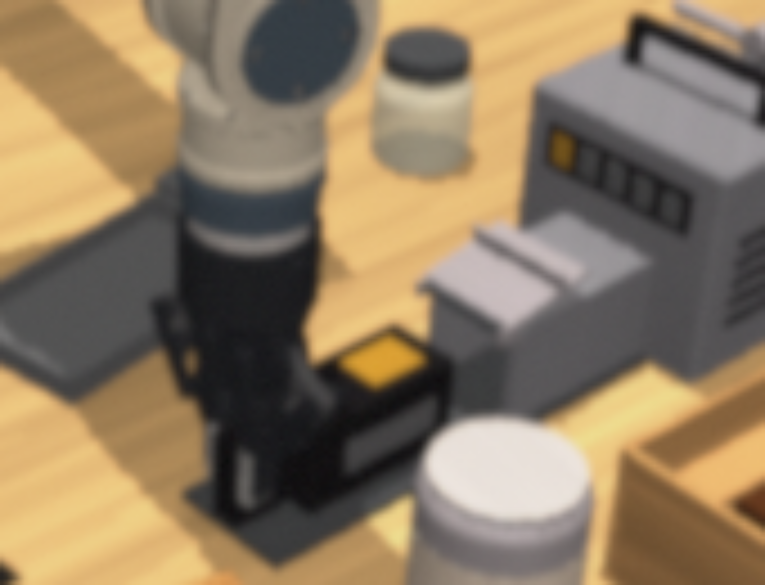

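The battery stands on the ledge clear of the bay (scene crop (390,410)) and level. I'll release the rib, then regrip over the block's middle so it lifts without tilting.

Emit:
move_arm(
  series=[
    [[0, 0, 0, 0, 1.5], [0, 0, 0, 0, 1.5], [0, 0, 0, 0, 3], [0, 0, 0, 0, 4], [0, 0, 0, 0, 4], [0, 0, 0, 0, 4], [0, -2, 0, 0, 4], [0, -3, 0, 0, 4], [0, -3, 0, 0, 5], [0, -1.5, 0, 0, 8.4], [0, 0, 0, 0, 8.4], [0, 0, 0, 0, 8.4]],
  ],
)

```text
t: 17.6
position: [0.6555, -0.0589, 0.1235]
eef_rot: [-0.707, 0.707, 0.012, -0.01]
wrist_force: [0.3, 0.5, -0.6]
opening: 0.083
```

```bash
python3 - <<'E'
from fit import *
c=imaging.read_camera('wrist');save('w14',c['pixels']);W=pts(c).reshape(-1,3)
m=(abs(W[:,0]-.65)<.05)&(W[:,1]>-.1)&(W[:,1]<.1)&(W[:,2]>.058)&(W[:,2]<.075)
P=W[m];print('bat',len(P),rect(P),np.median(P[:,2]))
B=P[P[:,1]>-.015];print(rect(B),np.polyfit(B[:,1],B[:,2],1))
Q=P[P[:,1]<-.035];print('rib',rect(Q))
c=imaging.read_camera('scene');W=pts(c).reshape(-1,3)
m=(abs(W[:,0]-.65)<.05)&(W[:,1]>-.1)&(W[:,1]<.095)&(W[:,2]>.06)&(W[:,2]<.073);print('scene',rect(W[m]))
go([.6528,.0255,.1],.031)
E
```

```text
bat 23118 [[653.1, 2.3], [50.2, 147.2], 1.83] 0.06640296390023442
[[652.3, 30.1], [50.2, 91.5], 1.82] [0.00273518 0.06622781]
rib [[654.8, -53.0], [19.9, 36.5], 1.55]
scene [[656.3, 2.4], [53.1, 153.5], 2.87]
t 17.70 tcp [ 0.6546 -0.0587  0.1217] yaw 0.031 tooly [-0.002  0.    -1.   ] turn 0.000 shift cm after turn [0.08 2.17 8.42] before [0.08 2.17 8.42] q6 1.32 F [ 0.9  0.  -0.6] open 0.0839
```

View pics/w14.png

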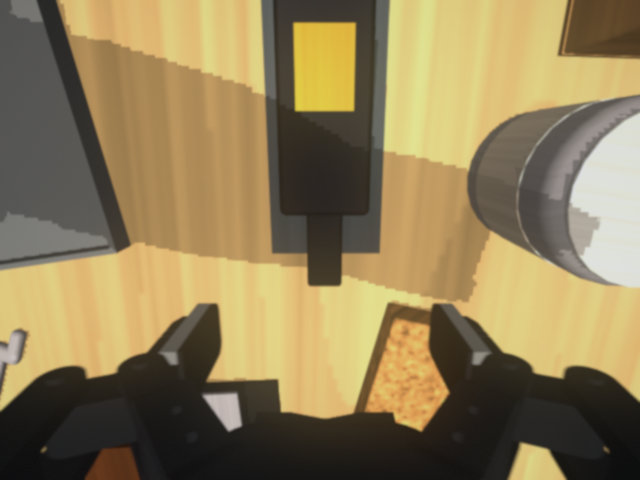

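Emit:
move_arm(
  series=[
    [[0, 0, 1.7, 0, 8.4], [0, 0, 2, 0, 8.4], [0, 0, 2, 0, 8.4], [0, 0, 2, 0, 8.4], [0, 0, 0, 0, 8.4], [0, 0, 0, 0, 8.4], [0, 0, 0, 0, 8.4]],
  ],
)

```text
t: 18.28
position: [0.6524, 0.0179, 0.1218]
eef_rot: [-0.707, 0.707, 0.01, -0.012]
wrist_force: [0.9, 0.0, -0.3]
opening: 0.084
```

```bash
python3 - <<'E'
from fit import *
go([.6526,.018,.019],.031)
E
```

```text
t 18.28 tcp [0.6524 0.0179 0.1218] yaw 0.031 tooly [-0.002 -0.    -1.   ] turn 0.000 shift cm after turn [3.000e-02 1.028e+01 1.000e-02] before [3.000e-02 1.028e+01 1.000e-02] q6 1.44 F [ 0.9  0.  -0.3] open 0.0840
```

Emit:
move_arm(
  series=[
    [[0, 2, 0, 0, 8.4], [0, 2.5, 0, 0, 8.4], [0, 2.5, 0, 0, 8.4], [0, 2, 0, 0, 8.4], [0, 1, 0, 0, 8.4], [0, 0, 0, 0, 8.4], [0, 0, 0, 0, 8.4], [0, 0, 0, 0, 8.4]],
  ],
)

```text
t: 18.95
position: [0.6536, 0.0176, 0.0241]
eef_rot: [-0.707, 0.707, 0.011, -0.01]
wrist_force: [1.0, 0.4, -0.2]
opening: 0.0838
```

```bash
python3 - <<'E'
from fit import *
go([.6526,.018,.019],.031)
c=imaging.read_camera('wrist');save('w15',c['pixels'])
E
```

```text
t 18.95 tcp [0.6536 0.0176 0.0241] yaw 0.031 tooly [ 0.002 -0.    -1.   ] turn -0.000 shift cm after turn [-0.1   0.51  0.04] before [-0.1   0.51  0.04] q6 1.44 F [ 1.   0.4 -0.2] open 0.0838
```

View pics/w15.png

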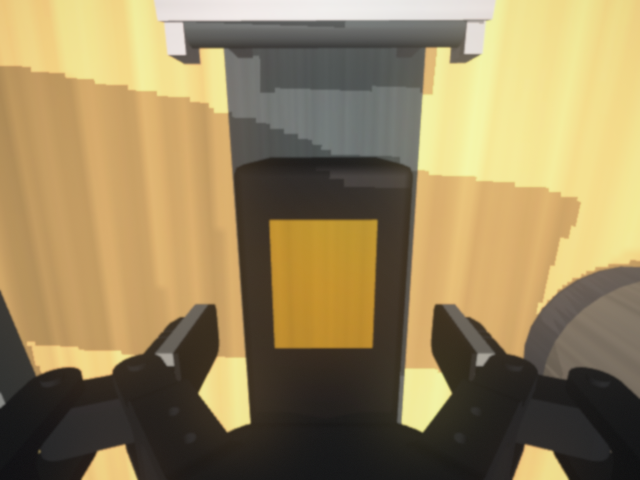

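The block (325,300) sits centred between the fingers and is well out of the bay. I'll close and lift.

Emit:
move_arm(
  series=[
    [[0, 0.3, 0, 0, 8.4], [0, 0, 0, 0, 4.5], [0, 0, 0, 0, 4.5], [0, 0, 0, 0, 4.5], [0, 0, 0, 0, 4.5], [0, 0, 0, 0, 4.5], [0, 0, 0, 0, 4.5], [0, -0.4, 0, 0, 4.5], [0, -0.6, 0, 0, 4.5], [0, -0.8, 0, 0, 4.5], [0, 0, 0, 0, 4.5]],
  ],
  grip_force=100,
)

```text
t: 19.92
position: [0.6534, 0.018, 0.0394]
eef_rot: [-0.707, 0.707, 0.012, -0.01]
wrist_force: [0.5, 0.2, -4.6]
opening: 0.049
```

```bash
python3 - <<'E'
from fit import *
go([.6526,.018,.06],.031)
c=imaging.read_camera('scene');save('sc16',cv2.resize(c['pixels'][180:310,300:470],None,fx=4.5,fy=4.5))
W=pts(c).reshape(-1,3)
m=(abs(W[:,0]-.65)<.05)&(W[:,1]>.03)&(W[:,1]<.08)&(W[:,2]>.06)&(W[:,2]<.1);P=W[m];print(rect(P),np.polyfit(P[:,1],P[:,2],1),np.median(P[:,2]))
E
```

```text
t 19.92 tcp [0.6534 0.018  0.0394] yaw 0.031 tooly [ 0.001 -0.    -1.   ] turn 0.000 shift cm after turn [-0.07 -2.06  0.  ] before [-0.07 -2.06  0.  ] q6 1.44 F [ 0.5  0.2 -4.6] open 0.0490
[[663.9, 44.9], [66.3, 32.5], 45.83] [-0.32375166  0.09553674] 0.08066666943198539
```

View pics/sc16.png

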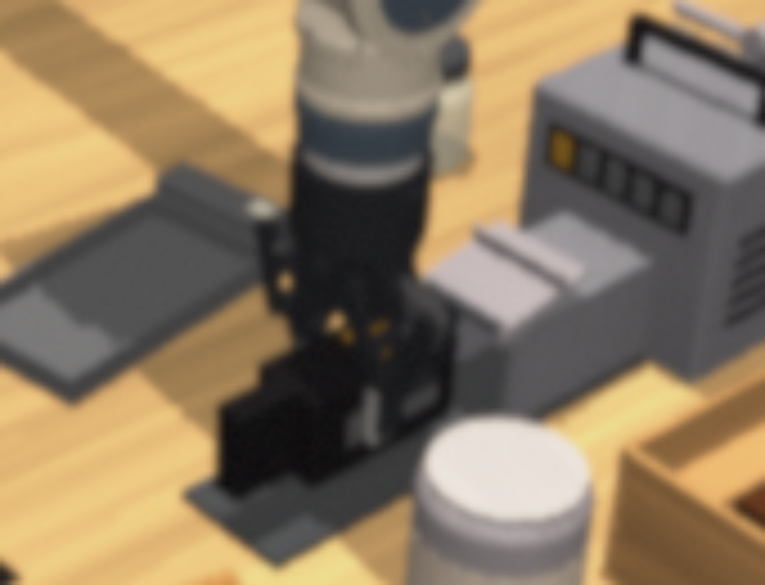

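The battery hangs level in the grip over the ledge (crop (330,410)) and the lid is still thrown back. I'll raise it, turn to the tray's angle, and carry it across.

Emit:
move_arm(
  series=[
    [[0, -1.5, 0, 0, 4.5], [0, -2, 0, 0, 4.5], [0, -1.5, 0, -0.05, 4.5], [0, 0, 0, -0.05, 4.5], [0, 0, 0, -0.051, 4.5], [-1.5, 0, 0.4, 0, 4.5], [-3, 0, 0.8, 0, 4.5], [-3.5, 0, 0.9, 0, 4.5], [-3.5, 0, 0.9, 0, 4.5], [-3.5, 0, 0.9, 0, 4.5], [-3, 0, 0.8, 0, 4.5], [-2, 0, 0.5, 0, 4.5]],
  ],
)

```text
t: 20.97
position: [0.4431, 0.0335, 0.0876]
eef_rot: [0.704, -0.704, -0.064, 0.065]
wrist_force: [-1.2, 0.0, -5.4]
opening: 0.0486
```

Emit:
move_arm(
  series=[
    [[-0.9, 0, 0.3, 0, 4.5], [0, 0, 0, 0, 4.5], [0, 0, 0, 0, 4.5], [0, 0, 0, 0, 4.5]],
  ],
)

```text
t: 21.3
position: [0.4388, 0.0341, 0.0882]
eef_rot: [-0.704, 0.704, 0.065, -0.064]
wrist_force: [0.8, -1.1, -5.2]
opening: 0.049
```

```bash
python3 - <<'E'
from fit import *
go([.4366,.0345,.0195],.182)
c=imaging.read_camera('wrist');save('w17',c['pixels']);np.savez('w17.npz',**c)
c=imaging.read_camera('scene');save('sc17',cv2.resize(c['pixels'][150:310,240:450],None,fx=3.7,fy=3.7))
E
```

```text
t 21.30 tcp [0.4388 0.0341 0.0882] yaw 0.182 tooly [ 0.002 -0.    -1.   ] turn -0.000 shift cm after turn [-0.22  6.86  0.08] before [-0.22  6.86  0.08] q6 1.28 F [ 0.8 -1.1 -5.2] open 0.0490
```

View pics/w17.png

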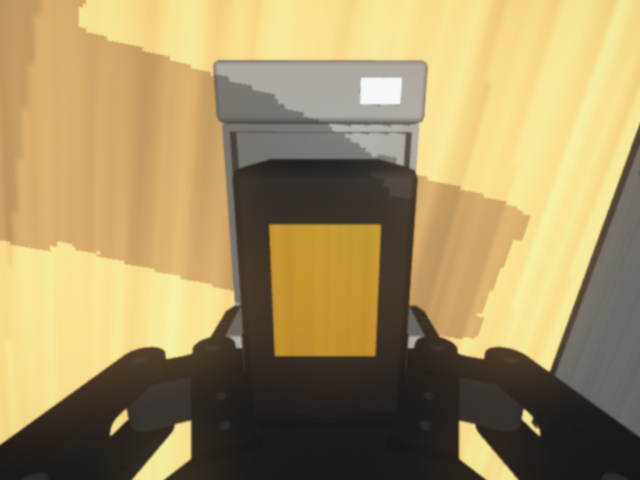

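View pics/sc17.png

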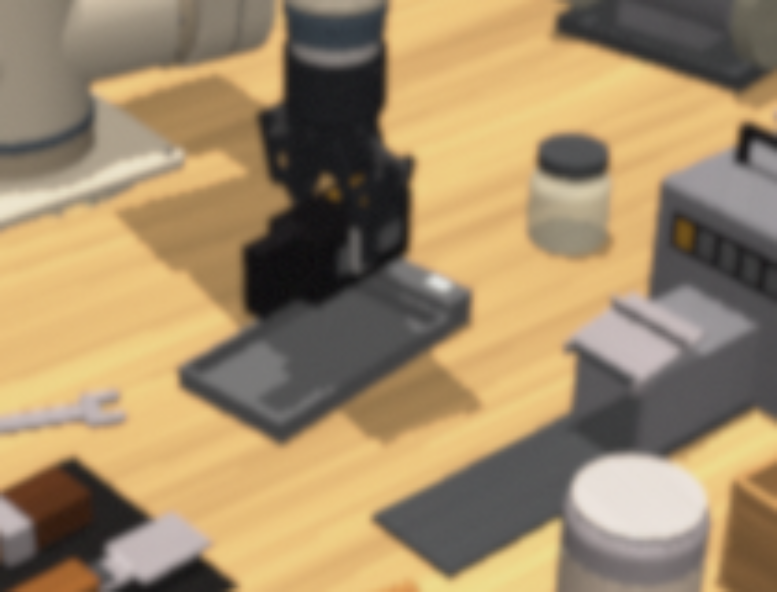

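```bash
python3 - <<'E'
from fit import *
c=dict(np.load('w17.npz'));W=pts(c).reshape(-1,3)
for z0,z1 in((.027,.037),(.015,.025)):
    m=(abs(W[:,0]-.43)<.09)&(W[:,1]>-.1)&(W[:,1]<.17)&(W[:,2]>z0)&(W[:,2]<z1);print(m.sum(),rect(W[m]))
m=(abs(W[:,0]-.43)<.05)&(W[:,1]>-.0)&(W[:,1]<.12)&(W[:,2]>.12)&(W[:,2]<.15);P=W[m];print('bat top',m.sum(),rect(P),np.median(P[:,2]))
A=np.c_[P[:,:2],np.ones(len(P))];print(np.linalg.lstsq(A,P[:,2],rcond=None)[0])
E
```

```text
13397 [[419.1, 125.8], [108.4, 30.3], 10.43]
3164 [[431.6, 57.9], [108.7, 108.0], 10.42]
bat top 52515 [[427.2, 55.8], [103.2, 78.5], 10.48] 0.13425222328831585
[-0.05641409 -0.07966511  0.16452377]
```

The wrist view shows the tray block at (320,92) squarely ahead. The wrist depth fit agrees with my tray pose within 3 mm and at the same angle. I'll lower the battery now.

Emit:
move_arm(
  series=[
    [[-0.15, 1, 0, 0, 4.5], [0, 1.5, 0, 0, 4.5], [0, 1.5, 0, 0, 4.5], [0, 1, 0, 0, 4.5], [0, 0.8, 0, 0, 4.5], [0, 0.4, 0, 0, 4.5], [0, 0.2, 0, 0, 4.5], [0, 0, 0, 0, 4.5], [0, 0, 0, 0, 4.5], [0, 0, 0, 0, 4.5]],
  ],
)

```text
t: 22.23
position: [0.4363, 0.034, 0.0244]
eef_rot: [-0.704, 0.704, 0.065, -0.064]
wrist_force: [-0.6, 0.3, -5.3]
opening: 0.0491
```

```bash
python3 - <<'E'
from fit import *
go([.4366,.0345,.0195],.182)
c=imaging.read_camera('scene');save('sc18',cv2.resize(c['pixels'][150:310,240:450],None,fx=3.7,fy=3.7))
E
```

```text
t 22.23 tcp [0.4363 0.034  0.0244] yaw 0.182 tooly [ 0.001 -0.    -1.   ] turn 0.000 shift cm after turn [0.04 0.49 0.04] before [0.04 0.49 0.04] q6 1.27 F [-0.6  0.3 -5.3] open 0.0491
```

View pics/sc18.png

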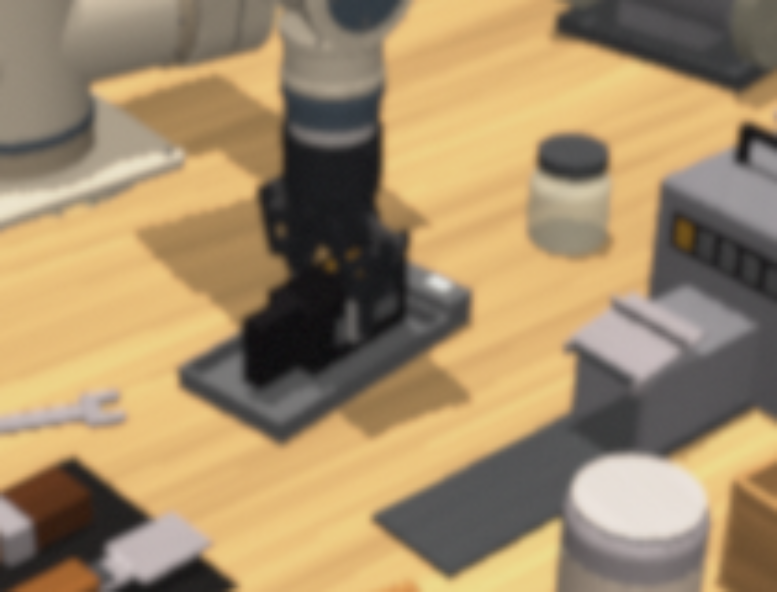

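The battery is within the tray walls with room all round. I'll ease it down the last few mm, watching the force.

Emit:
move_arm(
  series=[
    [[0, 0.15, 0, 0, 4.5], [0, 0.15, 0, 0, 4.5], [0, 0.1, 0, 0, 4.5], [0, 0, 0, 0, 4.5], [0, 0, 0, 0, 4.5]],
  ],
)

```text
t: 22.7
position: [0.4358, 0.034, 0.0198]
eef_rot: [0.704, -0.704, -0.064, 0.064]
wrist_force: [0.2, 0.2, -5.7]
opening: 0.0491
```

Emit:
move_arm(
  series=[
    [[0, 0.1, 0, 0, 4.5], [0, 0.1, 0, 0, 4.5], [0, 0, 0, 0, 4.5], [0, 0, 0, 0, 4.5]],
  ],
)

```text
t: 23.03
position: [0.436, 0.034, 0.0185]
eef_rot: [-0.704, 0.704, 0.065, -0.064]
wrist_force: [-2.9, -0.2, 5.6]
opening: 0.0491
```

The force rose, so the battery is on the floor. I'll open only to 6 cm (the walls are close), lift, then open no further.

Emit:
move_arm(
  series=[
    [[0, 0, 0, 0, 5.2], [0, 0, 0, 0, 5.8], [0, 0, 0, 0, 6], [0, 0, 0, 0, 6], [0, -0.5, 0, 0, 6], [0, -1.5, 0, 0, 6], [0, -3, 0, 0, 6], [0, -3, 0, 0, 6], [0, -3, 0, 0, 6], [0, -3, 0, 0, 6], [0, 0, 0, 0, 6], [0, 0, 0, 0, 6]],
  ],
)

```text
t: 24.03
position: [0.4367, 0.034, 0.1595]
eef_rot: [-0.704, 0.704, 0.066, -0.063]
wrist_force: [-0.6, -0.8, -0.5]
opening: 0.0602
```

```bash
python3 - <<'E'
from fit import *
go([.4366,.0345,.0195],.182)
c=imaging.read_camera('wrist');save('w20',c['pixels']);W=pts(c).reshape(-1,3)
o=np.array([.4387,.0215]);a=.182
def loc(P):
    d=P[:,:2]-o;return np.c_[d@[np.cos(a),np.sin(a)],d@[-np.sin(a),np.cos(a)],P[:,2]]
c=imaging.read_camera('scene');save('sc20',c['pixels']);W2=pts(c).reshape(-1,3)
for n,V in(('wrist',W),('scene',W2)):
    L=loc(V);m=(abs(L[:,0])<.05)&(abs(L[:,1])<.1)&(L[:,2]>.055)&(L[:,2]<.075);P=L[m]
    print(n,m.sum(),rect(P),np.percentile(P[:,2],[5,50,95]));B=P[P[:,1]>-.02]
    A=np.c_[B[:,:2],np.ones(len(B))];print(np.linalg.lstsq(A,B[:,2],rcond=None)[0])
d=[x for x in finder.outline_of('scene','scraper') if x['p']>.4]
for x in d:
    P=W2[x['mask'].ravel()];print('scraper',x['p'],x['extent'],np.nanpercentile(P[:,2],[10,50,95]))
E
```

```text
t 24.03 tcp [0.4367 0.034  0.1595] yaw 0.182 tooly [ 0.004 -0.    -1.   ] turn 0.000 shift cm after turn [-0.05 14.    0.07] before [-0.05 14.    0.07] q6 1.27 F [-0.6 -0.8 -0.5] open 0.0602
wrist 13031 [[-0.9, -0.8], [50.1, 151.7], 0.09] [0.06302488 0.06446286 0.06581198]
[-0.00175698  0.00017115  0.06435689]
scene 523 [[1.5, -3.4], [53.9, 154.3], 1.6] [0.05701799 0.06281458 0.06586495]
[-0.04089506 -0.00054168  0.06272848]
scraper 0.87 [171.5, 222.3, 201.9, 265.0] [0.01049153 0.01916397 0.03114545]
scraper 0.72 [218.2, 286.1, 295.6, 336.0] [0.00918601 0.02105295 0.03372145]
```

View pics/sc20.png

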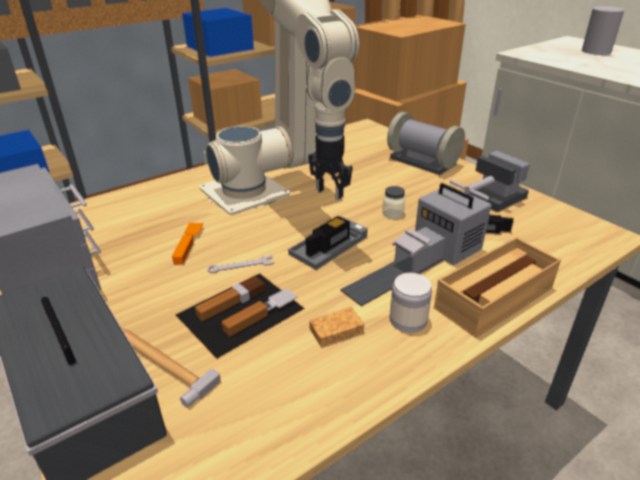

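View pics/w20.png

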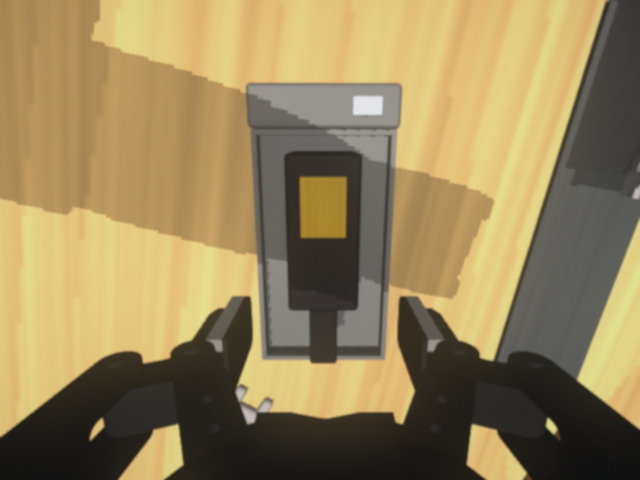

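The scene and wrist views show the battery flat in the tray (wrist (323,240)), with its origin at about (0, +20) mm in the tray frame. The lid is back on the roof, the scraper is flat on the mat, and the gripper is clear. I'll hand the job in.

```bash
python3 -c "
from h import *
print(close_job()); print(robot.read_state()['t'])"
```

```text
the job is handed in; nothing more can be done
None
the job is handed in; nothing more can be done
```

The job is done and was handed in at about 24 s of the 72 s allowed. No verdict was reported, so success rests on my own checks.

**What I did**
- I picked the steel-bladed scraper off the mat, put its blade under the lid's overhang and levered the lid past upright. I pushed the lid over on to the bay's roof and laid the scraper back in its place.
- I took the battery by its rib and drew it level on to the ledge, with its origin about 87 mm outside the hinge line.
- I then gripped it again by the block, so it would lift without tilting. I carried it across and set it down in the tray.

**Last checks**
- **Battery:** the wrist camera's depth put its top at 64 mm, so its underside is on the tray's 4 mm floor. Tilt was below 0.01 rad, and its origin was about (-1, +20) mm in the tray frame.
- **Lid and scraper:** the lid is thrown back on the roof. The scraper lies flat on the mat.
- **Gripper and bystanders:** the gripper was clear at 160 mm. The bystanders looked unmoved in the picture, but I did not measure them again.

**Disagreements**
- The scene camera read the battery's top about 2 mm lower and with a 0.04 rad slope. I put this down to side-face pixels in its mask, since the closer wrist view read level.
- The tray's position differed by up to 3 mm between the top and wrist cameras.

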